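# Zero the thickness gauge and hold the reading lens over its dial

### The arm

A 7-joint arm with a two-finger parallel gripper is mounted at the origin on the work surface. World frame = base frame: x ahead of the robot, y to its left, z up, the work surface at z = 0. Lengths are in m, angles in rad, forces in N, time in s.
With the tool pointing down it reaches from about 0.4 to 0.875 m from the base axis. Payload 6.5 kg.
Tool frame: the origin (TCP) lies on the centre line of the jaws, within the pads' length; the fingertips stand 8 mm ahead of it and the grasp point (between the pads) lies 11 mm behind it; z points along the fingers, y is the direction in which the jaws open and shut (so a half turn about z gives the same grasp; the last joint's range is limited). The gripper opens to 85 mm and grips with 20 to 120 N. Pads are 22 mm wide; open, the fingers measure 114 mm over their backs; the gripper's body (76 mm by 85 mm) begins 54 mm behind the grasp point. The pads swing forward as they close: fully open they stand 13 mm farther back than shut.
Start: joints at [-1.36, 0.536, -0.004, 1.538, 0.003, 1.067, -0.071], TCP at [0.178, 0.625, 0.239] pointing down, gripper open.
Joint ranges: [-2.7, 2.7], [-0.37, 2.16], [-1.27, 1.26], [0.24, 2.4], [-1.31, 4.45], [0.19, 1.91], [-2.76, 2.76]. Speed limits (rad/s): [2.39, 2.39, 3.14, 3.14, 3.14, 3.14, 3.14].

### API

Orientations are given as a unit quaternion [x, y, z, w].
In Python, from rig import robot gives the robot as it stands.
- The arm moves only by the tool play_rows, never from a script. Its argument "plan" is a list of rows, each an object of numbers: "gripper": the opening, from -1 (shut) to 1 (fully open); "x", "y", "z": the shift along the tool's x, y, z in mm; "twist": the turn about the tool's z in rad. In form: [{"gripper": .., "x": .., "y": .., "z": .., "twist": ..}, ...]. A call has 1 to 10 rows; each row is the pose to reach, as a shift and turn from the pose commanded when the call began, along the tool's axes at that moment; what a row does not reach only later rows make up. A row lasts 1/12 s, in which the tool goes at most 41.7 mm and 7.16 degrees, less where a joint would pass 70% of its speed; a pose out of reach is approached as far as the arm can. A call with a gripper value outside its range is refused whole. The fingers move at their own pace and stop on an object; the grip force is fixed at half the most. Time passes only in rows, so rows that repeat a pose let the fingers close. It gives the time, the measured TCP pose, the force and the opening at its end, in the units of the state.
- robot.observe(): the state, without advancing time (a new reading comes with each control period).
- robot.read_camera(name): name is "scene" or "top" or "wrist"; returns a dict with "frame" (400x640x3 uint8, red, green, blue), "fx", "fy", "cx", "cy" (pixels), "xyz" and "rotation" of the camera in the world. Camera axes: x right, y down, z forward; pixel columns grow to the right and rows downward; lengths in m; the calibration is good to about 2 mm. A picture is of the moment at which its call begins. There is no depth.
- robot.finish_job(): hands the job in, once; it reports no verdict.
The state is a dict: "time_s": time; "joint_positions": joint angles; "qvel": joint speeds; "tau": joint torques, N m; "tcp_pos": TCP position; "ee_rot": TCP orientation; "wrist_force": force on the tool from outside, world axes, zero at the start; "ft_torque": the same for the moment, N m; "finger_gap": finger opening in m.
Only numpy, scipy, OpenCV 4.12 (cv2) and the standard library are available. Lean on these libraries where they do the work, as an engineer would, in place of code of your own. Each camera call takes 0.05 s, during which the arm holds its last target. There are 200 camera calls.

### The job

Zero the bench thickness gauge: turn the bezel of its upward-facing dial until the scale's zero mark stands right at the pointer, and let the bezel go. Then pick up the reading lens by its handle and hold it level and still, centred over the dial, its rim at the height of the black rubber ring on the gauge's column, without bumping the gauge with it or disturbing the other things on the bench. Finish while still holding the lens there for the reader: do not put it down.

Things in the scene. Friction and masses are not known exactly. Their poses are not given: they have to be found in the camera images.
- gauge: bench gauge, fixed: grey base 215 x 140 mm, 30 mm high; steel column (18 across, top 218 mm over the bench) whose arm (heights 60 to 78) carries a dial gauge facing up, case 53 across, heights 84 to 104. Origin on the bench under the dial's axis, z up; own x points to the column, its axis 108 mm off; base from -60 to +155 in own x, 70 either way in own y
- dial_center (a point): centre of the dial's top, on the bezel's axis, 114 mm above the bench. The knurled aluminium bezel, 60 mm across (62 over knurls), spans heights 101.5 to 114; grip it across from above at any angle. It turns about the vertical by 3 rad and more both ways, friction 0.06 N m, and stays where left; the white scale of 50 divisions turns with it
- zero_mark (a point): the scale's zero: a broad black bar with a cross foot at its outer end; this point lies on it, 20 mm from the dial's axis, 110 mm above the bench, and goes round with the bezel
- pointer_tip (a point): tip of the dark pointer (its long thin end; the short broad end is the tail), 20 mm from the dial's axis, 110 mm above the bench. The pointer stays still when the bezel turns. Zero is read when zero_mark is at this point
- focus_mark (a point): centre of the black rubber ring (28 mm across, 8 mm high) on the column; its middle height is the lens's focal height, set somewhere from 170 to 200 mm above the bench. z up
- lens: reading lens, flat on the bench: steel rim 83 mm across, 12 thick, clear glass; black flat-sided handle 18 wide, 14 high, underside flush with the rim's, from 57 to 157 mm off the lens's centre along own -x. 0.10 to 0.17 kg. Origin under the middle of the glass, z square to the glass, up
- lens_center (a point): middle of the glass and of the rim's thickness, 6 mm above the lens's underside
- lens_grip (a point): middle of a good place to grip the handle across its 18 mm width, 95 mm from the lens's centre, 7 mm above the underside
- slide_box: grey plastic microscope-slide box, 100 x 82 mm, 30 mm high, flat on the bench; origin under its centre
- reagent_bottle: amber glass bottle with a black cap, 62 mm across, 125 mm high, standing; origin under its centre
- petri_stack: stack of three clear culture dishes, 91 mm across, about 47 mm high; origin under its centre
- flask: conical glass flask, 82 mm across, 112 mm high; origin under its centre
- forceps: steel forceps, 125 mm long along own x, 8 mm high, lying; origin under the middle
- coupon_dish: open glass dish with sheet samples, 94 mm across, 15 mm high; origin under its centre
- jar: small pale jar with a black lid, 52 mm across, 62 mm high; origin under its centre
Things that resemble listed ones, but are neither listed nor needed, are in the scene too. What is meant by the lens is not yellow, and is the larger of those in its own colour.

How it is judged:
By the outcome, as a careful person would: the job done as asked, in the order asked, and still so for the second after the job is handed in, while the arm keeps its last pose, push and grip.
It also fails if it takes over 54 s, if anything falls off the work surface, if the arm or the gripper's body presses on something with over 40 N, if the wrist force passes 120 N, or if a joint passes its speed limit or range.

## Working session

There is one attempt and no reset: what is moved stays moved. The work goes in short steps, Python scripts to look and compute and a tool call to move; the robot and the scene stay as the last step left them, time stands still between calls to the robot, and variables do not carry over. Pictures are saved under pics/ and viewed, about 8 in all and at most 12, crops included, and the job is handed in when it is done.

Besides the shell and the picture viewer there is one more tool, called after "Emit:" as a command line: name --argument value ..., lists and objects as JSON in quotes. play_rows: Moves the arm, as the interface text tells. Its arguments: {"type":"object","properties":{"plan":{"type":"array"}},"required":["plan"]}

```bash
ls; mkdir -p pics
cat > h.py <<'E'
import numpy as np, cv2, json, os, pickle
from rig import robot
def snap(name,fn):
    c=robot.read_camera(name); pickle.dump(c,open(f'pics/{fn}.pkl','wb'))
    cv2.imwrite(f'pics/{fn}.png',c['frame'][:,:,::-1]); return c
def load(fn): return pickle.load(open(f'pics/{fn}.pkl','rb'))
def R(c):
    from scipy.spatial.transform import Rotation as Ro
    r=np.array(c['rotation'],float); return r if r.shape==(3,3) else Ro.from_quat(r).as_matrix()
def px2w(c,u,v,z):
    d=R(c)@np.array([(u-c['cx'])/c['fx'],(v-c['cy'])/c['fy'],1]); o=np.array(c['xyz'])
    return o+d*(z-o[2])/d[2]
def w2px(c,p):
    q=R(c).T@(np.array(p)-np.array(c['xyz'])); return np.array([c['fx']*q[0]/q[2]+c['cx'],c['fy']*q[1]/q[2]+c['cy']])
def crop(fn,u0,v0,u1,v1,s,out):
    im=cv2.imread(f'pics/{fn}.png')[v0:v1,u0:u1]
    cv2.imwrite(f'pics/{out}.png',cv2.resize(im,None,fx=s,fy=s,interpolation=cv2.INTER_CUBIC))
E
python3 - <<'E'
from h import *
a=snap('top','top0');b=snap('scene','scene0')
print({k:v for k,v in a.items() if k!='frame'});print({k:v for k,v in b.items() if k!='frame'})
print(robot.observe())
E
```

```text
pics
{'fx': 511.78059374465107, 'fy': 511.78059374465107, 'cx': 323.5254811708026, 'cy': 188.78119290338688, 'xyz': array([0.39653165, 0.00536698, 1.67767128]), 'rotation': array([ 0.70818744, -0.70500709,  0.02843253, -0.02504276])}
{'fx': 417.1061402539891, 'fy': 417.1061402539891, 'cx': 312.01398075584723, 'cy': 202.78684678717667, 'xyz': array([1.00324587, 0.39597913, 1.03332542]), 'rotation': array([ 0.40889864,  0.86106204, -0.27686413, -0.12132735])}
{'time_s': 0.1, 'joint_positions': array([-1.36021271,  0.53709959, -0.00444679,  1.53877722,  0.00258067,
        1.06731577, -0.07113869]), 'qvel': array([-0.00190975, -0.00267414,  0.00011152, -0.00237895, -0.00225875,
        0.00055184,  0.00080408]), 'tau': array([ 2.07232581e-03, -5.84560311e+01,  1.05143186e+00, -2.59777254e+01,
        1.26051810e-02,  4.56490801e-03,  2.32663552e-05]), 'tcp_pos': array([0.17746953, 0.62471516, 0.23849353]), 'ee_rot': array([ 1.37885703e-01,  9.90447827e-01, -7.94717212e-04, -6.18606499e-05]), 'wrist_force': array([-0.37015923,  0.26559135, -0.36873171]), 'ft_torque': array([0.02590803, 0.00281436, 0.01921946]), 'finger_gap': 0.08546517808839268}
```

View pics/top0.png

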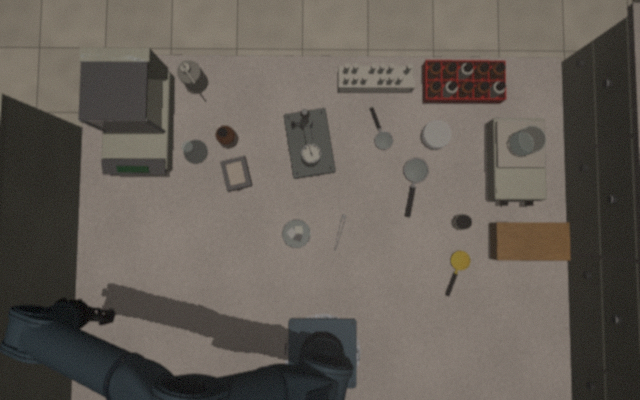

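View pics/scene0.png

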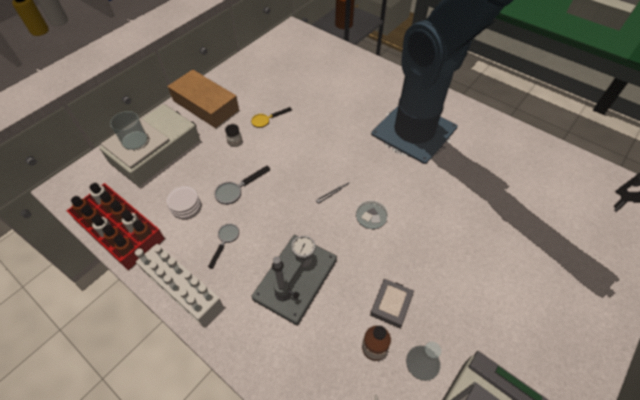

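The top view shows the gauge dial at (311,154) with its column near (305,118). There are three lens-like things: a grey one at (415,170) with its handle down to (408,215), a smaller grey one at (383,140), and a yellow one at (460,260). The larger grey one at (415,170) fits; I'll confirm it in an enlarged crop.

Run:
```python
from h import *
crop('top0',280,95,440,225,4.6,'c1')
c=load('top0')
print('dial',px2w(c,311,154,.114),'lens',px2w(c,415.5,170,.012),'h',px2w(c,408.5,215,.014),'col',px2w(c,305,112,.218))
```

```text
dial [0.62229567 0.0371588  0.114     ] lens [ 0.58590578 -0.30340034  0.012     ] h [ 0.43847269 -0.27889319  0.014     ] col [0.72966383 0.05315325 0.218     ]
```

View pics/c1.png

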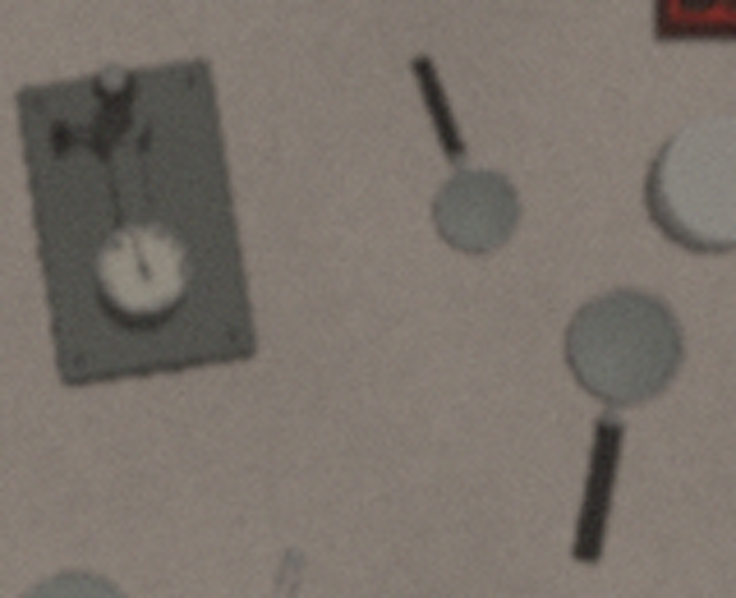

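The crop shows that the lens at (415.7,170.4), with its handle end at (407.6,216.7), is clearly larger than the grey one at (383,140), and it isn't yellow. That confirms the target. The dial is at (311,154). Next I'll work out the wrist camera mounting.

```bash
cat >> h.py <<'E'
from scipy.spatial.transform import Rotation as Ro
def tool(): 
    s=robot.observe(); return np.array(s['tcp_pos']),Ro.from_quat(s['ee_rot']).as_matrix(),s
def shift(p):  # world target -> tool mm shift
    t,Rt,s=tool(); return (Rt.T@(np.array(p)-t)*1000).round(1)
def yaw_y():  # world heading of tool y
    t,Rt,s=tool(); return np.arctan2(Rt[1,1],Rt[0,1])
E
python3 - <<'E'
from h import *
c=snap('wrist','w0'); t,Rt,s=tool()
print('off in tool',Rt.T@(np.array(c['xyz'])-t),'cam axes in tool\n',(Rt.T@R(c)).round(3),c['fx'],c['cx'],c['cy'])
print(yaw_y(), shift([.56,.03,.26]), shift([0.622,0.037,.26]))
t0=load('top0')
L=px2w(t0,415.65,170.4,.012);H=px2w(t0,407.6,216.7,.012);print(L,H,np.linalg.norm(L-H))
E
```

```text
off in tool [ 0.0733159   0.00030598 -0.1346954 ] cam axes in tool
 [[ 0.    -0.958 -0.288]
 [ 1.    -0.     0.   ]
 [-0.    -0.288  0.958]] 283.25193722206495 315.37624755636307 203.759255389567
1.294098241811736 [-530.4 -467.7  -20.7] [-588.2 -444.1  -20.7]
[ 0.58459033 -0.30387993  0.012     ] [ 0.43298494 -0.27625904  0.012     ] 0.15410096075657329
```

Emit:
play_rows --plan '[{"gripper": 1,"x": -588,"y": -444,"z": 0,"twist": 0},{"gripper": 1,"x": -588,"y": -444,"z": 0,"twist": 0},{"gripper": 1,"x": -588,"y": -444,"z": 0,"twist": 0},{"gripper": 1,"x": -588,"y": -444,"z": 0,"twist": 0},{"gripper": 1,"x": -588,"y": -444,"z": 0,"twist": 0},{"gripper": 1,"x": -588,"y": -444,"z": 0,"twist": 0},{"gripper": 1,"x": -588,"y": -444,"z": 0,"twist": 0},{"gripper": 1,"x": -588,"y": -444,"z": 0,"twist": 0},{"gripper": 1,"x": -588,"y": -444,"z": 0,"twist": 0},{"gripper": 1,"x": -588,"y": -444,"z": 0,"twist": 0}]'

```text
time_s: 0.98
tcp_pos: [0.4296, 0.291, 0.2393]
ee_rot: [0.138, 0.99, 0.0, -0.0]
wrist_force: [1.2, 1.2, -0.2]
finger_gap: 0.0854
```

Run:
```python
from h import *
t,Rt,s=tool();print(t,s['time_s'],s['joint_positions'].round(2),yaw_y(), shift([0.622,0.037,.175]))
```

```text
[0.42964672 0.29096395 0.23933643] 0.9833 [-0.78  0.31  0.12  1.89 -0.04  0.94  0.65] 1.2940980265644089 [-254.4 -191.8   64.3]
```

Emit:
play_rows --plan '[{"gripper": 1,"x": -254,"y": -192,"z": 20,"twist": 0},{"gripper": 1,"x": -254,"y": -192,"z": 20,"twist": 0},{"gripper": 1,"x": -254,"y": -192,"z": 20,"twist": 0},{"gripper": 1,"x": -254,"y": -192,"z": 20,"twist": 0},{"gripper": 1,"x": -254,"y": -192,"z": 20,"twist": 0},{"gripper": 1,"x": -254,"y": -192,"z": 20,"twist": 0},{"gripper": 1,"x": -254,"y": -192,"z": 20,"twist": 0},{"gripper": 1,"x": -254,"y": -192,"z": 60,"twist": 0},{"gripper": 1,"x": -254,"y": -192,"z": 60,"twist": 0},{"gripper": 1,"x": -254,"y": -192,"z": 60,"twist": 0}]'

```text
time_s: 1.82
tcp_pos: [0.6193, 0.0363, 0.1762]
ee_rot: [0.14, 0.99, -0.001, -0.003]
wrist_force: [-0.2, 0.8, -0.5]
finger_gap: 0.0857
```

Run:
```python
from h import *
c=snap('wrist','w1');t,Rt,s=tool();print(t,s['qvel'].round(3))
u,v=w2px(c,[.622,.037,.114]).astype(int);print(u,v)
u0=max(u-70,0);v0=max(v-55,0)
crop('w1',u0,v0,u0+140,v0+110,5.6,'c2');print(u0,v0)
```

```text
[0.61965886 0.03867176 0.17794489] [-0.033 -0.044 -0.019 -0.016 -0.002  0.007 -0.006]
316 225
246 170
```

View pics/c2.png

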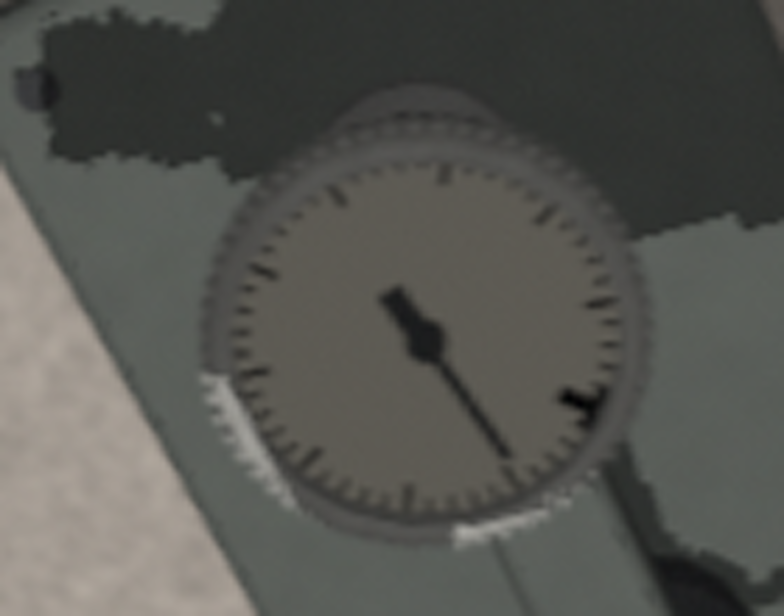

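The wrist crop shows the dial hub at about (427,340), the pointer tip at (510,457) and the zero bar at about (582,404). I'll rectify the dial plane and measure the angles.

```bash
cat >> h.py <<'E'
def rectify(fn,C,out,z=.110,half=.036,n=720,c=None):
    c=c or load(fn)
    # rows down = world -x ; cols right = world -y  (top-like view)
    W=[(C[0]+half,C[1]+half),(C[0]+half,C[1]-half),(C[0]-half,C[1]-half),(C[0]-half,C[1]+half)]
    src=np.float32([w2px(c,[x,y,z]) for x,y in W]); dst=np.float32([[0,0],[n,0],[n,n],[0,n]])
    im=cv2.warpPerspective(c['frame'],cv2.getPerspectiveTransform(src,dst),(n,n),flags=cv2.INTER_CUBIC)
    if out: cv2.imwrite(f'pics/{out}.png',im[:,:,::-1])
    return im
def prof(im,n=720,half=.036,C=(360,360)):
    g=cv2.GaussianBlur(cv2.cvtColor(im,cv2.COLOR_RGB2GRAY),(0,0),4).astype(float); k=n/(2*half)
    th=np.radians(np.arange(0,360,.5)); out={}
    for nm,(r0,r1) in dict(pointer=(.010,.0185),bar=(.0185,.0225)).items():
        rs=np.linspace(r0,r1,15)
        x=C[0]-k*np.outer(np.sin(th),rs); y=C[1]-k*np.outer(np.cos(th),rs)
        s=cv2.remap(g.astype(np.float32),x.astype(np.float32),y.astype(np.float32),cv2.INTER_LINEAR).mean(1)
        d=np.clip(np.median(s)-s,0,None); i=d.argmax(); w=d.copy()
        dd=np.abs((np.arange(720)-i+360)%720-360); w[dd>16]=0; w[w<.3*d.max()]=0
        a=np.angle((w*np.exp(1j*th)).sum()); out[nm]=(round(np.degrees(a),1),round(d.max(),1))
    return out
E
python3 - <<'E'
from h import *
c=load('w1'); f=lambda u,v,z:px2w(c,246+u/5.6,170+v/5.6,z)
hub=f(427,341,.110);tip=f(510,457,.110);z=f(580,403,.110)
print('hub',hub,'tip',tip,'zero',z,'bezel c',f(426,325,.108))
a=lambda p:np.degrees(np.arctan2(p[1]-hub[1],p[0]-hub[0]))
print(a(tip),a(z),np.linalg.norm(tip-hub),np.linalg.norm(z-hub))
im=rectify('w1',hub[:2],'r1'); print(prof(im))
t,Rt,s=tool();print(t,Rt.round(4),yaw_y(),s['joint_positions'].round(3),shift([*hub[:2],.097]))
E
```

```text
hub [0.6288058  0.03933019 0.11      ] tip [0.64868716 0.04576344 0.11      ] zero [0.6434461  0.05712482 0.11      ] bezel c [0.62728695 0.03965685 0.108     ]
17.93064616642464 50.554592274286854 0.02089630190037454 0.023043165625266752
{'pointer': (np.float64(16.3), np.float32(43.8)), 'bar': (np.float64(51.4), np.float32(57.2))}
[0.61965886 0.03867176 0.17794489] [[-9.617e-01  2.741e-01 -3.300e-03]
 [ 2.741e-01  9.617e-01 -1.000e-04]
 [ 3.200e-03 -1.000e-03 -1.000e+00]] 1.293143095708578 [-0.282  0.562  0.206  1.678 -0.138  0.918  1.271] [-8.9  3.2 80.9]
```

View pics/r1.png

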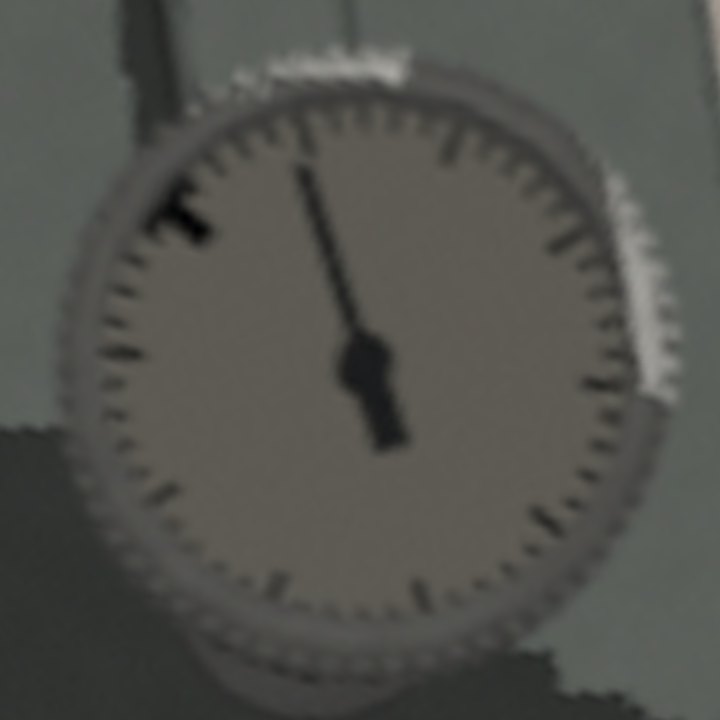

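The rectified view puts the hub at (362,362), the pointer tip at (300,165), about +17°, and the zero bar at (190,215), about +50°, where the 36° ticks also put it. So the bezel must turn about 33° clockwise from above, which is a positive twist about tool z. I'll align first.

Emit:
play_rows --plan '[{"gripper": 1,"x": -9,"y": 3,"z": 20,"twist": 0},{"gripper": 1,"x": -9,"y": 3,"z": 20,"twist": 0},{"gripper": 1,"x": -9,"y": 3,"z": 20,"twist": 0},{"gripper": 1,"x": -9,"y": 3,"z": 20,"twist": 0},{"gripper": 1,"x": -9,"y": 3,"z": 20,"twist": 0}]'

```text
time_s: 2.28
tcp_pos: [0.6304, 0.0401, 0.1608]
ee_rot: [0.137, 0.991, 0.0, 0.001]
wrist_force: [-0.3, -0.1, 0.2]
finger_gap: 0.0855
```

Run:
```python
from h import *
c=snap('wrist','w2');t,Rt,s=tool();print(t,s['qvel'].round(3),s['wrist_force'])
im=rectify('w2',[.6288,.0393],None);print(prof(im))
print(shift([.6288,.0393,.099]))
```

```text
[0.63045603 0.03986145 0.16063998] [ 0.005  0.004  0.002  0.002 -0.001 -0.003  0.001] [ 0.20764784  0.47420339 -0.05819982]
{'pointer': (np.float64(13.8), np.float32(54.9)), 'bar': (np.float64(50.5), np.float32(75.9))}
[ 1.5 -1.  61.6]
```

Emit:
play_rows --plan '[{"gripper": 1,"x": 1,"y": -1,"z": 31,"twist": 0},{"gripper": 1,"x": 1,"y": -1,"z": 50,"twist": 0},{"gripper": 1,"x": 1,"y": -1,"z": 62,"twist": 0},{"gripper": 1,"x": 1,"y": -1,"z": 62,"twist": 0},{"gripper": 1,"x": 1,"y": -1,"z": 62,"twist": 0}]'

```text
time_s: 2.75
tcp_pos: [0.6291, 0.0386, 0.0977]
ee_rot: [0.138, 0.99, -0.0, -0.0]
wrist_force: [0.3, 0.6, 0.5]
finger_gap: 0.0853
```

Run:
```python
from h import *
# hub-centred angles from w2: find hub blob near centre
for fn in('w1','w2'):
    im=rectify(fn,[.6288,.0393],'r'+fn)
    g=cv2.GaussianBlur(cv2.cvtColor(im,cv2.COLOR_RGB2GRAY),(0,0),3)
    m=(g<60).astype(np.uint8)*255; m[:260]=0;m[460:]=0;m[:,:260]=0;m[:,460:]=0
    d=cv2.distanceTransform(m,cv2.DIST_L2,5); _,mx,_,p=cv2.minMaxLoc(d)
    print(fn,p,mx,prof(im,C=p),'hub world',.6288+.036-p[1]*1e-4,.0393+.036-p[0]*1e-4)
t,Rt,s=tool();print(t,s['wrist_force'],s['finger_gap'])
```

```text
w1 (364, 366) 26.7720947265625 {'pointer': (np.float64(17.3), np.float32(44.0)), 'bar': (np.float64(50.8), np.float32(44.7))} hub world 0.6282000000000001 0.038900000000000004
w2 (370, 369) 27.9844970703125 {'pointer': (np.float64(16.6), np.float32(55.7)), 'bar': (np.float64(50.4), np.float32(51.8))} hub world 0.6279 0.0383
[0.62908942 0.03855116 0.09765197] [0.27102644 0.60048955 0.51552058] 0.08532833202562444
```

Emit:
play_rows --plan '[{"gripper": -1,"x": 1,"y": 0,"z": 1,"twist": 0},{"gripper": -1,"x": 1,"y": 0,"z": 1,"twist": 0},{"gripper": -1,"x": 1,"y": 0,"z": 1,"twist": 0},{"gripper": -1,"x": 1,"y": 0,"z": 1,"twist": 0},{"gripper": -1,"x": 1,"y": 0,"z": 1,"twist": 0},{"gripper": -1,"x": 1,"y": 0,"z": 1,"twist": 0},{"gripper": -1,"x": 1,"y": 0,"z": 1,"twist": 0},{"gripper": -1,"x": 1,"y": 0,"z": 1,"twist": 0}]'

```text
time_s: 3.42
tcp_pos: [0.6286, 0.0377, 0.0982]
ee_rot: [0.138, 0.99, -0.0, 0.001]
wrist_force: [-3.1, -3.0, 7.6]
finger_gap: 0.0579
```

Emit:
play_rows --plan '[{"gripper": -1,"x": 0,"y": 0,"z": 0,"twist": 0.1},{"gripper": -1,"x": 0,"y": 0,"z": 0,"twist": 0.2},{"gripper": -1,"x": 0,"y": 0,"z": 0,"twist": 0.3},{"gripper": -1,"x": 0,"y": 0,"z": 0,"twist": 0.4},{"gripper": -1,"x": 0,"y": 0,"z": 0,"twist": 0.5},{"gripper": -1,"x": 0,"y": 0,"z": 0,"twist": 0.586},{"gripper": -1,"x": 0,"y": 0,"z": 0,"twist": 0.586},{"gripper": -1,"x": 0,"y": 0,"z": 0,"twist": 0.586},{"gripper": -1,"x": 0,"y": 0,"z": 0,"twist": 0.586}]'

```text
time_s: 4.17
tcp_pos: [0.6284, 0.0374, 0.0982]
ee_rot: [0.419, 0.908, -0.0, 0.001]
wrist_force: [-4.1, -4.2, 8.7]
finger_gap: 0.0579
```

Run:
```python
from h import *
c=snap('wrist','w3');t,Rt,s=tool();print(t,yaw_y(),s['wrist_force'],s['ft_torque'])
C=[.628,.0385]
im=rectify('w3',C,'r3');print(prof(im))
```

```text
[0.62842993 0.03744879 0.0982041 ] 0.7069413966231328 [-4.40199677 -2.92248284  8.98178308] [-0.57681098  0.74596608 -0.04034056]
{'pointer': (np.float64(14.4), np.float32(67.5)), 'bar': (np.float64(16.2), np.float32(79.8))}
```

View pics/r3.png

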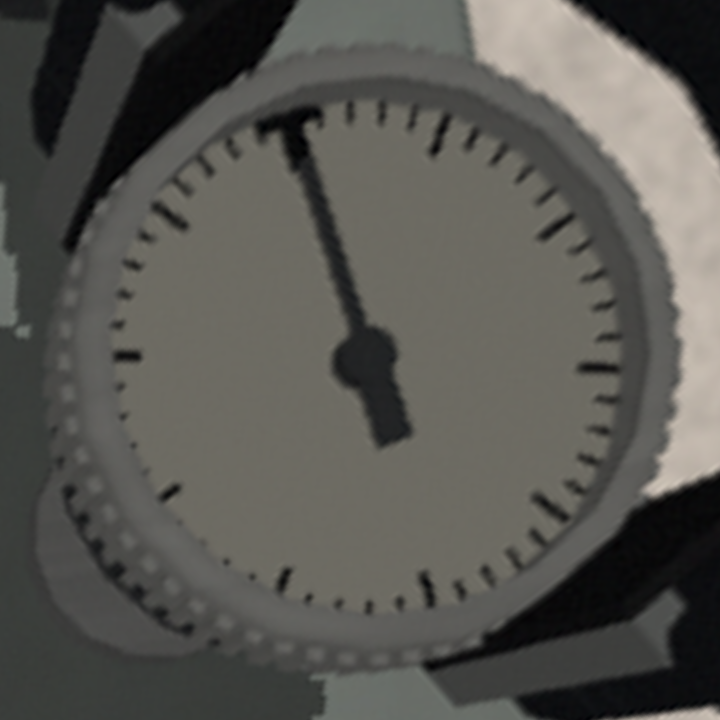

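The bar now lies at about (292,130) and the pointer at about (303,165), with the hub at (365,357). They look aligned to about 1°. I'll check it numerically, radius by radius.

Run:
```python
from h import *
im=rectify('w3',[.628,.0385],None); g=cv2.cvtColor(im,cv2.COLOR_RGB2GRAY).astype(np.float32); g=cv2.GaussianBlur(g,(0,0),3)
for C in((362,360),(365,357)):
    print(C)
    for r in range(60,265,12):
        th=np.radians(np.arange(5,29,.25)); 
        s=cv2.remap(g,(C[0]-r*np.sin(th)).astype(np.float32)[None],(C[1]-r*np.cos(th)).astype(np.float32)[None],cv2.INTER_LINEAR)[0]
        d=np.clip(np.percentile(s,85)-s,0,None); d[d<.5*d.max()]=0
        print(r,round(float((d*np.degrees(th)).sum()/d.sum()),1),round(float((d>0).sum()*.25*r*np.pi/180),0),end=' | ')
    print()
crop('r3',240,80,380,260,4,'c3')
```

```text
(362, 360)
60 12.0 16.0 | 72 13.0 18.0 | 84 13.4 19.0 | 96 14.2 19.0 | 108 14.1 18.0 | 120 14.6 19.0 | 132 15.3 19.0 | 144 15.1 19.0 | 156 15.6 19.0 | 168 15.6 18.0 | 180 15.8 19.0 | 192 16.1 20.0 | 204 17.0 26.0 | 216 17.0 24.0 | 228 17.1 24.0 | 240 17.0 24.0 | 252 17.0 69.0 | 264 17.4 66.0 | 
(365, 357)
60 14.8 15.0 | 72 16.0 17.0 | 84 16.1 18.0 | 96 16.2 19.0 | 108 16.3 18.0 | 120 16.4 19.0 | 132 17.0 19.0 | 144 16.5 19.0 | 156 17.0 18.0 | 168 17.0 18.0 | 180 16.9 19.0 | 192 17.3 20.0 | 204 18.2 25.0 | 216 18.1 25.0 | 228 18.1 24.0 | 240 17.7 26.0 | 252 17.9 68.0 | 264 19.4 48.0 |
```

View pics/c3.png

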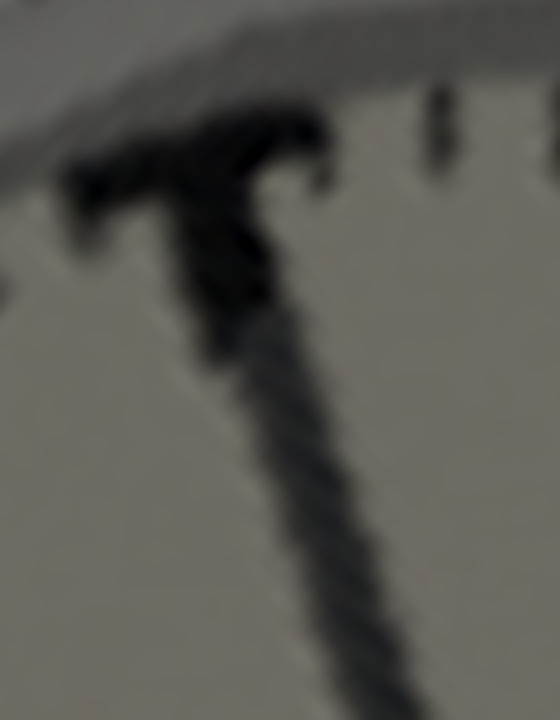

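Parallax shows here: the pointer hub at (365,357) is offset from the tick-ring centre at about (362,360). Corrected for that, the bar and pointer agree within 0.5°. I'll release, rise, and look again with the camera in line with the pointer.

Emit:
play_rows --plan '[{"gripper": 1,"x": 0,"y": 0,"z": 0,"twist": 0},{"gripper": 1,"x": 0,"y": 0,"z": 0,"twist": 0},{"gripper": 1,"x": 0,"y": 0,"z": 0,"twist": 0},{"gripper": 1,"x": 0,"y": 0,"z": 0,"twist": 0},{"gripper": 1,"x": 0,"y": 0,"z": 0,"twist": 0},{"gripper": 1,"x": 0,"y": 0,"z": 0,"twist": 0},{"gripper": 1,"x": 0,"y": 0,"z": -20,"twist": 0},{"gripper": 1,"x": 0,"y": 0,"z": -40,"twist": 0},{"gripper": 1,"x": 0,"y": 0,"z": -60,"twist": 0},{"gripper": 1,"x": 0,"y": 0,"z": -60,"twist": 0}]'

```text
time_s: 5.05
tcp_pos: [0.6307, 0.0387, 0.1603]
ee_rot: [0.418, 0.908, 0.002, 0.003]
wrist_force: [0.1, -0.9, 0.3]
finger_gap: 0.0853
```

Emit:
play_rows --plan '[{"gripper": 1,"x": 0,"y": 0,"z": 0,"twist": -0.12},{"gripper": 1,"x": 0,"y": 0,"z": 0,"twist": -0.24},{"gripper": 1,"x": 0,"y": 0,"z": 0,"twist": -0.36},{"gripper": 1,"x": 0,"y": 0,"z": 0,"twist": -0.48},{"gripper": 1,"x": 0,"y": 0,"z": 0,"twist": -0.6},{"gripper": 1,"x": 0,"y": 0,"z": 0,"twist": -0.72},{"gripper": 1,"x": 0,"y": 0,"z": 0,"twist": -0.84},{"gripper": 1,"x": 0,"y": 0,"z": 0,"twist": -0.96},{"gripper": 1,"x": 0,"y": 0,"z": 0,"twist": -0.96},{"gripper": 1,"x": 0,"y": 0,"z": 0,"twist": -0.96}]'

```text
time_s: 5.88
tcp_pos: [0.6278, 0.0387, 0.1559]
ee_rot: [-0.047, 0.999, 0.0, -0.0]
wrist_force: [-0.5, -0.1, -0.1]
finger_gap: 0.0855
```

Run:
```python
from h import *
c=snap('wrist','w4');t,Rt,s=tool();print(t,yaw_y(),s['joint_positions'].round(2),s['wrist_force'])
im=rectify('w4',[.628,.0385],'r4'); g=cv2.cvtColor(im,cv2.COLOR_RGB2GRAY).astype(np.float32); g=cv2.GaussianBlur(g,(0,0),3)
m=(g<60).astype(np.uint8)*255; m[:260]=0;m[460:]=0;m[:,:260]=0;m[:,460:]=0
d=cv2.distanceTransform(m,cv2.DIST_L2,5); _,mx,_,p=cv2.minMaxLoc(d);print('hub',p)
for C in((360,360),p):
    print(C)
    for r in range(60,265,12):
        th=np.radians(np.arange(5,29,.25)); 
        q=cv2.remap(g,(C[0]-r*np.sin(th)).astype(np.float32)[None],(C[1]-r*np.cos(th)).astype(np.float32)[None],cv2.INTER_LINEAR)[0]
        d=np.clip(np.percentile(q,85)-q,0,None); d[d<.5*d.max()]=0
        print(r,round(float((d*np.degrees(th)).sum()/d.sum()),1),end=' | ')
    print()
```

```text
[0.62787271 0.03869218 0.1559492 ] 1.6641004759273643 [-0.22  0.6   0.12  1.67 -0.09  0.88  1.6 ] [ 0.75497383  0.6454435  -0.15799295]
hub (362, 356)
(360, 360)
60 14.0 | 72 15.0 | 84 15.4 | 96 15.7 | 108 16.0 | 120 16.2 | 132 16.4 | 144 16.4 | 156 16.7 | 168 16.8 | 180 16.7 | 192 16.6 | 204 15.9 | 216 15.9 | 228 16.0 | 240 16.0 | 252 16.2 | 264 14.7 | 
(362, 356)
60 17.5 | 72 17.6 | 84 17.5 | 96 17.6 | 108 17.7 | 120 17.7 | 132 17.7 | 144 17.6 | 156 18.0 | 168 17.8 | 180 17.7 | 192 17.3 | 204 16.8 | 216 16.7 | 228 16.8 | 240 16.9 | 252 16.7 | 264 14.5 |
```

View pics/r4.png

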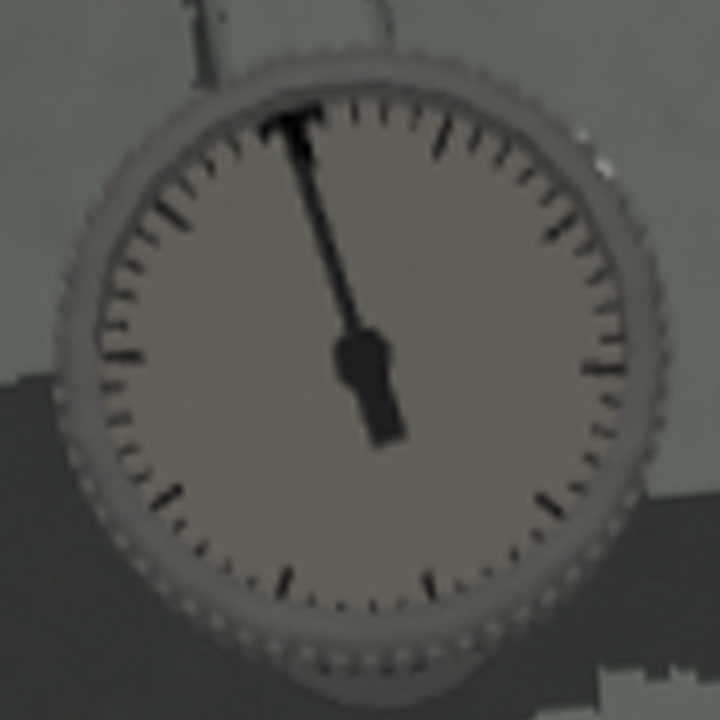

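With the camera in line with the pointer, the bar at (293,130) and pointer tip at (302,168), hub (362,356), agree within about 0.8° (0.25 mm). The bezel is released and zeroed. Next I'll get a close oblique look at the column ring for its height.

Emit:
play_rows --plan '[{"gripper": 1,"x": -10,"y": 0,"z": -25,"twist": 0},{"gripper": 1,"x": -30,"y": 0,"z": -45,"twist": 0},{"gripper": 1,"x": -30,"y": 0,"z": -45,"twist": 0},{"gripper": 1,"x": -30,"y": 0,"z": -45,"twist": 0},{"gripper": 1,"x": -30,"y": 0,"z": -45,"twist": 0},{"gripper": 1,"x": -30,"y": 0,"z": -45,"twist": 0}]'

```text
time_s: 6.43
tcp_pos: [0.6565, 0.0417, 0.2]
ee_rot: [-0.048, 0.999, -0.0, -0.001]
wrist_force: [0.2, 0.3, 0.5]
finger_gap: 0.0852
```

Run:
```python
from h import *
c=snap('wrist','w5');t,Rt,s=tool();print(t,s['qvel'].round(3),c['xyz'])
for h in(.09,.17,.2,.218): print(h,w2px(c,[.628+.108*np.cos(.17),.0385+.108*np.sin(.17),h]))
crop('w5',240,240,440,400,4,'c5')
```

```text
[0.65656173 0.04163897 0.20003041] [ 0.003 -0.001 -0.003 -0.004  0.001  0.     0.003] [0.58397364 0.03493089 0.33498637]
0.09 [322.54350292 280.79842747]
0.17 [325.37438201 342.21180421]
0.2 [327.08394944 379.29933251]
0.218 [328.41321986 408.13665907]
```

View pics/c5.png

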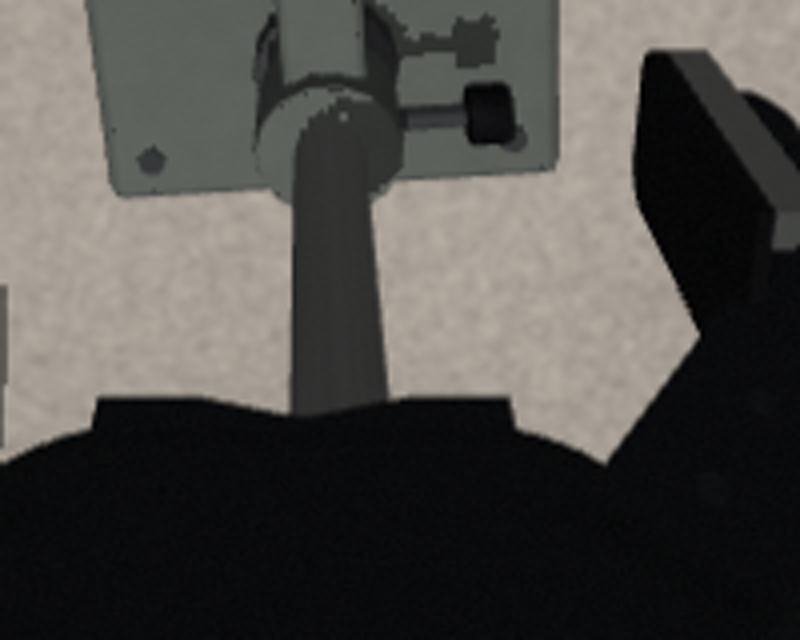

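The ring is hidden behind the gripper body, whose edge lies at crop row 405, so it must sit above 170 mm. I'll raise the camera so it comes into view.

Emit:
play_rows --plan '[{"gripper": 1,"x": 0,"y": 0,"z": -40,"twist": 0},{"gripper": 1,"x": 0,"y": 0,"z": -75,"twist": 0},{"gripper": 1,"x": 0,"y": 0,"z": -75,"twist": 0},{"gripper": 1,"x": 0,"y": 0,"z": -75,"twist": 0},{"gripper": 1,"x": 0,"y": 0,"z": -75,"twist": 0},{"gripper": 1,"x": 0,"y": 0,"z": -75,"twist": 0}]'

```text
time_s: 6.98
tcp_pos: [0.6567, 0.0417, 0.2745]
ee_rot: [-0.049, 0.999, -0.0, -0.002]
wrist_force: [-0.4, 0.5, -1.1]
finger_gap: 0.0858
```

Run:
```python
from h import *
c=snap('wrist','w6');t,Rt,s=tool();print(t,c['xyz'])
P=lambda h:w2px(c,[.628+.108*np.cos(.17),.0385+.108*np.sin(.17),h])
for h in(.09,.17,.2,.218): print(h,P(h))
g=cv2.cvtColor(c['frame'],cv2.COLOR_RGB2GRAY)
for v in range(270,352,2): print(v,g[v,306:350:2])
crop('w6',280,260,370,360,6,'c6a')
crop('scene0',250,225,310,295,8.5,'c6b')
a=cv2.imread('pics/c6a.png')[:600];b=cv2.imread('pics/c6b.png');b=cv2.resize(b,(257,300));a=cv2.resize(a,(540,600))
o=np.zeros((600,797,3),np.uint8);o[:,:540]=a;o[:300,540:]=b;cv2.imwrite('pics/c6.png',o)
```

```text
[0.65676436 0.04170192 0.27446405] [0.58423066 0.03489447 0.40953054]
0.09 [320.94907357 247.77597453]
0.17 [322.60033202 283.81239758]
0.2 [323.48708693 303.16459232]
0.218 [324.12707874 317.131525  ]
270 [156 155 157 151  44  46  46  47  49  48  47  47  95 162 161 158 158 155
 161 164 157 160]
272 [158 155 156 150  44  48  48  47  47  47  47  46  77 159 161 154 157 158
 161 168 161 156]
274 [155 155 154 149  44  48  47  48  48  48  46  46  71 158 160 155 161 162
 159 160 156 154]
276 [162 158 162 157  43  48  48  46  48  48  47  45  63 161 153 152 158 159
 158 157 158 159]
278 [157 158 161 159  44  48  48  46  49  48  46  45  54 155 157 153 155 156
 155 154 159 164]
280 [156 157 162 150  44  48  47  46  48  48  46  47  54 155 154 155 159 161
 161 160 169 165]
282 [160 154 156 146  45  31  13   9   9   8  10  28  42 158 154 162 164 162
 158 161 161 160]
284 [155 152 156 101  13  10  10  11   8   9  11   8   7  69 158 158 157 162
 164 164 161 161]
286 [152 157 152   7  14  13  20  20  20  18  20  16  14   9  83 157 157 162
 162 160 159 160]
288 [153 153  40  13  17  19  19  19  21  2
[... 2204 characters left out ...]
58 157 153 153
 153 148 153 153]
336 [152 155 153 152 151 155 151 146 153 153 154 155 153 158 156 157 150 150
 151 149 150 150]
338 [149 151 155 153 153 153 150 149 152 151 155 161 153 154 155 155 152 154
 130 128 129 129]
340 [156 154 154 152 155 157 150 153 153 149 157 156 153 121 101  79  43   9
   8  11  11  10]
342 [ 93 128 154 149 148 155 154 155 126 106  83  42   9  10  10   9  11  10
  10   7   9   8]
344 [10  9 11 26 60 62 43 21 12  9  9 10 10 10 11  9  9  8  6  9  8 10]
346 [ 9  8 11 10 10  9 11  8 10 11  8  9 10 11 10 10  8 11 11 10  7  9]
348 [ 6  5 10 10  7  9  8 10  8 10 11  8  9  7  9 11  8  7  9  8  8 11]
350 [10  9  9  9 10 10  7  9  8  7  8  9  7  8  8  8 10 10  7 10  6  8]
```

View pics/c6.png

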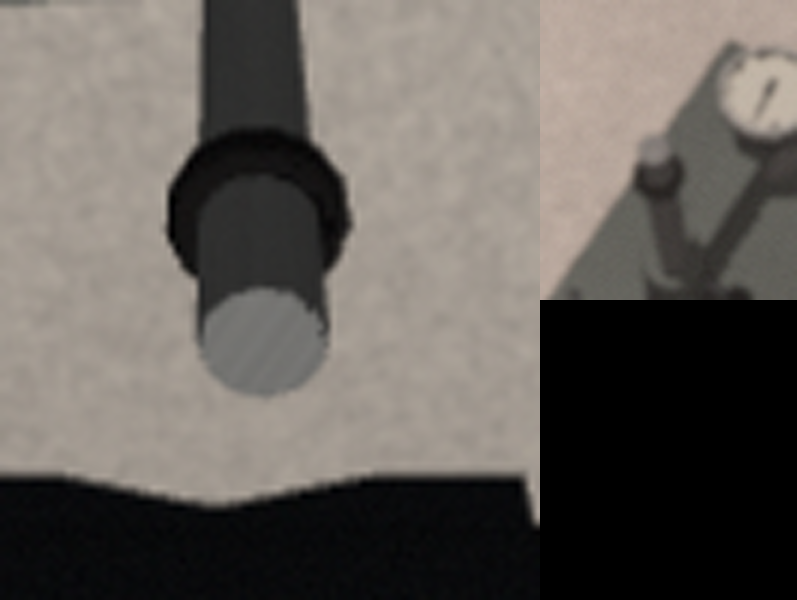

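The ring is visible at crop (258,205), directly below the column top at (263,342), which projects where predicted. I'll solve its height from three edges.

Run:
```python
from h import *
from scipy.optimize import brentq
c=load('w6'); a=np.array([.628+.108*np.cos(.17),.0385+.108*np.sin(.17)])
d=np.array(c['xyz'])[:2]-a; d/=np.linalg.norm(d)
f=lambda r,v:brentq(lambda h:w2px(c,[*(a+r*d),h])[1]-v,.1,.25)
print('bottom near',f(.014,281.3),'top near outer',f(.014,285.2),'top at column',f(.009,289.6))
print('far outer widest', [f(0,v) for v in(294,297)], 'coltop check',f(0,317))
t0=load('top0');L=np.array([.58459,-.30388]);H=np.array([.43298,-.27626]);u=(L-H)/np.linalg.norm(L-H)
g=L-.095*u; print(g,np.arctan2(u[1],u[0]),yaw_y(),shift([*g,.2]))
```

```text
bottom near 0.1880779537232009 top near outer 0.19425597652090737 top at column 0.19331508433297653
far outer widest [0.18662273225157194, 0.19115388613483086] coltop check 0.21784237482225788
[ 0.49112828 -0.28685334] -0.18020173971571773 1.6679706978537954 [ 196.5 -310.9   75.1]
```

Emit:
play_rows --plan '[{"gripper": 1,"x": 197,"y": -311,"z": 30,"twist": 0.1},{"gripper": 1,"x": 197,"y": -311,"z": 50,"twist": 0.2},{"gripper": 1,"x": 197,"y": -311,"z": 70,"twist": 0.28},{"gripper": 1,"x": 197,"y": -311,"z": 90,"twist": 0.28},{"gripper": 1,"x": 197,"y": -311,"z": 110,"twist": 0.28},{"gripper": 1,"x": 197,"y": -311,"z": 110,"twist": 0.28},{"gripper": 1,"x": 197,"y": -311,"z": 110,"twist": 0.28},{"gripper": 1,"x": 197,"y": -311,"z": 110,"twist": 0.28},{"gripper": 1,"x": 197,"y": -311,"z": 110,"twist": 0.28},{"gripper": 1,"x": 197,"y": -311,"z": 110,"twist": 0.28}]'

```text
time_s: 7.87
tcp_pos: [0.4858, -0.2928, 0.1634]
ee_rot: [0.095, 0.995, -0.001, -0.003]
wrist_force: [-0.7, -0.2, -0.7]
finger_gap: 0.0853
```

Emit:
play_rows --plan '[{"gripper": 1,"x": 0,"y": 0,"z": 0,"twist": 0},{"gripper": 1,"x": 0,"y": 0,"z": 0,"twist": 0},{"gripper": 1,"x": 0,"y": 0,"z": 0,"twist": 0}]'

```text
time_s: 8.12
tcp_pos: [0.4928, -0.2854, 0.1661]
ee_rot: [0.09, 0.996, 0.001, -0.0]
wrist_force: [-0.3, 1.1, -0.1]
finger_gap: 0.0854
```

Run:
```python
from h import *
c=snap('wrist','w7');t,Rt,s=tool();print(t,yaw_y(),s['joint_positions'].round(2),s['qvel'].round(2))
print(w2px(c,[.5846,-.3039,.012]),w2px(c,[.433,-.2763,.014]),w2px(c,[.491,-.287,.014]))
# handle: dark mask rectified at z=.014 in tool-like local axes; rim: at .012
half=.12;W=[(.5+half,-.29+half),(.5+half,-.29-half),(.5-half,-.29-half),(.5-half,-.29+half)]
src=np.float32([w2px(c,[x,y,.013]) for x,y in W]);dst=np.float32([[0,0],[600,0],[600,600],[0,600]])
im=cv2.warpPerspective(c['frame'],cv2.getPerspectiveTransform(src,dst),(600,600));cv2.imwrite('pics/r7.png',im[:,:,::-1])
```

```text
[ 0.4932056  -0.28516605  0.16634278] 1.3906781849671945 [ 0.25  0.5   0.25  1.83 -0.16  0.83  1.98] [-0.01 -0.    0.   -0.    0.   -0.    0.  ]
[313.24511701 270.65749604] [312.75989649 132.23364102] [312.82624909 190.49893902]
```

View pics/r7.png

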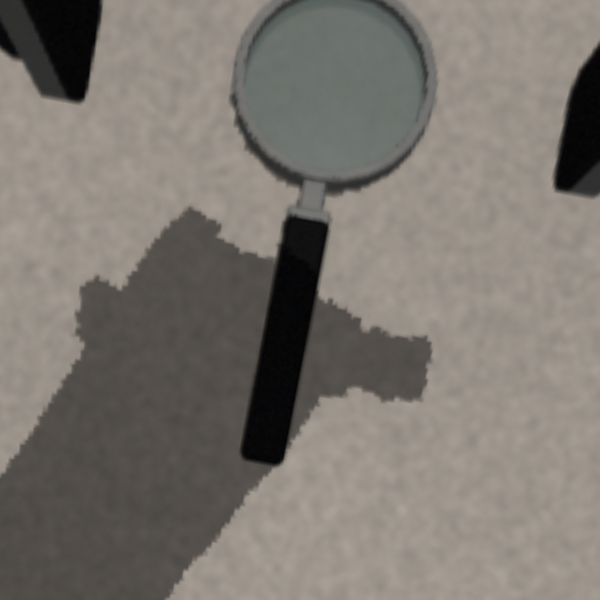

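Now the handle runs from (307,218) to (263,462) in the rectified view, 0.4 mm/px, and the rim centre is at about (334,80). That puts the grip at world (0.495,-0.286), 2 mm from the TCP, so I'll descend and grip.

Emit:
play_rows --plan '[{"gripper": 1,"x": -2,"y": -1,"z": 40,"twist": 0},{"gripper": 1,"x": -2,"y": -1,"z": 80,"twist": 0},{"gripper": 1,"x": -2,"y": -1,"z": 115,"twist": 0},{"gripper": 1,"x": -2,"y": -1,"z": 140,"twist": 0},{"gripper": 1,"x": -2,"y": -1,"z": 150,"twist": 0},{"gripper": 1,"x": -2,"y": -1,"z": 154,"twist": 0},{"gripper": 1,"x": -2,"y": -1,"z": 154,"twist": 0},{"gripper": 1,"x": -2,"y": -1,"z": 154,"twist": 0},{"gripper": 1,"x": -2,"y": -1,"z": 154,"twist": 0}]'

```text
time_s: 8.92
tcp_pos: [0.4953, -0.2889, 0.0141]
ee_rot: [0.091, 0.996, -0.001, 0.002]
wrist_force: [-0.5, -0.4, -0.5]
finger_gap: 0.0858
```

Emit:
play_rows --plan '[{"gripper": -1,"x": 0,"y": 0,"z": 0,"twist": 0},{"gripper": -1,"x": 0,"y": 0,"z": 0,"twist": 0},{"gripper": -1,"x": 0,"y": 0,"z": 0,"twist": 0},{"gripper": -1,"x": 0,"y": 0,"z": 0,"twist": 0},{"gripper": -1,"x": 0,"y": 0,"z": 0,"twist": 0},{"gripper": -1,"x": 0,"y": 0,"z": 0,"twist": 0},{"gripper": -1,"x": 0,"y": 0,"z": 0,"twist": 0},{"gripper": -1,"x": 0,"y": 0,"z": 0,"twist": 0},{"gripper": -1,"x": 0,"y": 0,"z": 0,"twist": 0},{"gripper": -1,"x": 0,"y": 0,"z": 0,"twist": 0}]'

```text
time_s: 9.75
tcp_pos: [0.4939, -0.2884, 0.0127]
ee_rot: [0.091, 0.996, -0.0, 0.0]
wrist_force: [-1.5, 0.6, 5.2]
finger_gap: 0.0162
```

Emit:
play_rows --plan '[{"gripper": -1,"x": 0,"y": 0,"z": -8,"twist": 0},{"gripper": -1,"x": 0,"y": 0,"z": -25,"twist": 0},{"gripper": -1,"x": 0,"y": 0,"z": -50,"twist": 0},{"gripper": -1,"x": 0,"y": 0,"z": -80,"twist": 0},{"gripper": -1,"x": 0,"y": 0,"z": -110,"twist": 0},{"gripper": -1,"x": 0,"y": 0,"z": -140,"twist": 0},{"gripper": -1,"x": 0,"y": 0,"z": -170,"twist": 0},{"gripper": -1,"x": 0,"y": 0,"z": -188,"twist": 0},{"gripper": -1,"x": 0,"y": 0,"z": -195,"twist": 0},{"gripper": -1,"x": 0,"y": 0,"z": -195,"twist": 0}]'

```text
time_s: 10.58
tcp_pos: [0.4945, -0.2887, 0.2089]
ee_rot: [0.091, 0.996, -0.0, 0.001]
wrist_force: [-0.8, -0.0, -1.9]
finger_gap: 0.0162
```

Emit:
play_rows --plan '[{"gripper": -1,"x": 0,"y": 0,"z": 0,"twist": 0},{"gripper": -1,"x": 0,"y": 0,"z": 0,"twist": 0},{"gripper": -1,"x": 0,"y": 0,"z": 0,"twist": 0}]'

```text
time_s: 10.83
tcp_pos: [0.4929, -0.2877, 0.2056]
ee_rot: [0.091, 0.996, 0.0, -0.001]
wrist_force: [0.9, -0.2, -1.4]
finger_gap: 0.016
```

Run:
```python
from h import *
c=snap('wrist','w8');t,Rt,s=tool();print(t,yaw_y(),s['finger_gap'],s['wrist_force'],s['ft_torque'])
# predicted rim ellipse if level: centre 93mm ahead (tool -x), height TCP-.0067
g=cv2.cvtColor(c['frame'],cv2.COLOR_RGB2GRAY)
cen=t+Rt@np.array([-.094,0,.0067]);print(cen,w2px(c,cen))
o=c['frame'].copy()
for dz,col in((.006,(255,0,0)),(-.006,(0,255,0))):
    pts=np.array([w2px(c,cen+np.array([.0415*np.cos(a),.0415*np.sin(a),dz])) for a in np.linspace(0,2*np.pi,60)])
    cv2.polylines(o,[np.round(pts*16).astype(np.int32)],True,col,1,cv2.LINE_AA,4)
u,v=w2px(c,cen).astype(int)
a=c['frame'][v-110:v+90,u-100:u+100];b=o[v-110:v+90,u-100:u+100]
p=np.hstack([cv2.resize(x[:,:,::-1],(400,a.shape[0]*2),interpolation=cv2.INTER_CUBIC) for x in(a,b)]);print(p.shape,u-100,v-110);cv2.imwrite('pics/c8.png',p)
```

```text
[ 0.49298957 -0.28789158  0.20579191] 1.3880572466618621 0.015861378006094735 [ 0.47095883  0.00919173 -1.5493464 ] [0.01364214 0.07569028 0.00369555]
[ 0.58540713 -0.30496643  0.19883967] [314.49120202 388.57943692]
(244, 800, 3) 214 278
```

View pics/c8.png

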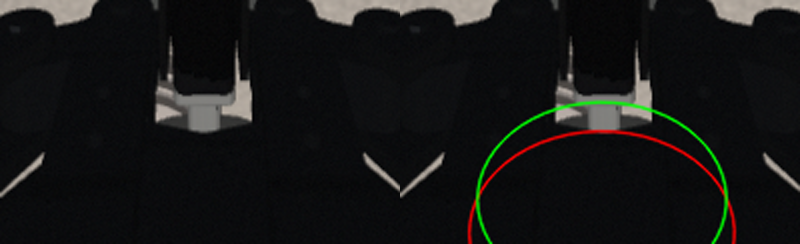

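The crop shows the ferrule at about (205,100), held straight between the jaws. The rim is hidden behind the gripper body, so I'll check level with the fixed cameras after the move. My 12 views are used up, so the remaining checks are numeric.

Run:
```python
from h import *
t,Rt,s=tool();print(shift([.5346,.0558,.2058]),s['joint_positions'].round(2))
```

```text
[2.150e+01 3.455e+02 2.000e-01] [ 0.24  0.45  0.27  1.79 -0.15  0.92  1.97]
```

Emit:
play_rows --plan '[{"gripper": -1,"x": 21,"y": 10,"z": 0,"twist": 0},{"gripper": -1,"x": 21,"y": 30,"z": 0,"twist": 0},{"gripper": -1,"x": 21,"y": 60,"z": 0,"twist": 0},{"gripper": -1,"x": 21,"y": 95,"z": 0,"twist": 0},{"gripper": -1,"x": 21,"y": 130,"z": 0,"twist": 0},{"gripper": -1,"x": 21,"y": 165,"z": 0,"twist": 0},{"gripper": -1,"x": 21,"y": 200,"z": 0,"twist": 0},{"gripper": -1,"x": 21,"y": 230,"z": 0,"twist": 0},{"gripper": -1,"x": 21,"y": 250,"z": 0,"twist": 0},{"gripper": -1,"x": 21,"y": 260,"z": 0,"twist": 0}]'

```text
time_s: 11.72
tcp_pos: [0.5204, -0.0251, 0.2065]
ee_rot: [0.089, 0.996, 0.001, -0.001]
wrist_force: [-0.6, 0.3, -0.5]
finger_gap: 0.0161
```

Emit:
play_rows --plan '[{"gripper": -1,"x": 0,"y": 15,"z": 0,"twist": 0},{"gripper": -1,"x": 0,"y": 35,"z": 0,"twist": 0},{"gripper": -1,"x": 0,"y": 55,"z": 2,"twist": 0},{"gripper": -1,"x": 0,"y": 70,"z": 4,"twist": 0},{"gripper": -1,"x": 0,"y": 80,"z": 6,"twist": 0},{"gripper": -1,"x": 0,"y": 85,"z": 8,"twist": 0},{"gripper": -1,"x": 0,"y": 85,"z": 9,"twist": 0},{"gripper": -1,"x": 0,"y": 85,"z": 9,"twist": 0},{"gripper": -1,"x": 0,"y": 85,"z": 9,"twist": 0},{"gripper": -1,"x": 0,"y": 85,"z": 9,"twist": 0}]'

```text
time_s: 12.55
tcp_pos: [0.5358, 0.0534, 0.1984]
ee_rot: [0.092, 0.996, -0.0, 0.0]
wrist_force: [0.3, -0.4, -0.9]
finger_gap: 0.0161
```

Run:
```python
from h import *
from scipy.optimize import minimize
S=snap('scene','s9');T=snap('top','t9');snap('wrist','w9');t,Rt,s=tool();print(t,yaw_y(),s['qvel'].round(3),s['finger_gap'],s['wrist_force'])
hd=np.arctan2(-Rt[1,0],-Rt[0,0]);ax=np.array([np.cos(hd),np.sin(hd),0]);ly=np.array([-ax[1],ax[0],0]);Z=np.array([0,0,1.])
cen0=t+.095*ax-.0067*Z;print('nominal',cen0,[w2px(c,cen0).round(1) for c in(S,T)])
gr=t-.0067*Z
def mk(c):
    g=cv2.GaussianBlur(cv2.cvtColor(c['frame'],cv2.COLOR_RGB2GRAY).astype(np.float32),(0,0),1.0)
    return np.hypot(cv2.Sobel(g,cv2.CV_32F,1,0),cv2.Sobel(g,cv2.CV_32F,0,1))
G={'s':(S,mk(S)),'t':(T,mk(T))}
A=np.linspace(0,2*np.pi,120,endpoint=False)
def score(p,keys,radii=((.0415,0),)):
    dl,dw,dz,pi,ro=p; a=ax*np.cos(pi)+Z*np.sin(pi); l=ly*np.cos(ro)+Z*np.sin(ro); n=np.cross(a,l)
    o=cen0+dl*ax+dw*ly+dz*Z; tot=0
    for k in keys:
        c,g=G[k]; 
        for h in(-.006,.006):
            P=np.array([w2px(c,o+.0415*(np.cos(q)*a+np.sin(q)*l)+h*n) for q in A]).astype(np.float32)
            v=cv2.remap(g,P[None,:,0],P[None,:,1],cv2.INTER_LINEAR)[0]; tot+=np.minimum(v,60).mean()
    return tot
print('nominal score',[score([0]*5,k) for k in('s','t')])
for k in('s','t','st'):
    best=min((minimize(lambda x:-score([x[0]/1e3,x[1]/1e3,0,np.radians(x[2]),0],k),x0,method='Nelder-Mead') for x0 in([0,0,0],[3,3,3],[-3,-3,-3],[3,-3,-3],[-3,3,3])),key=lambda r:r.fun)
    print(k,'dl,dw mm,pitch deg',best.x.round(2),-best.fun)
print('pitch scan',[(d,round(max(score([a,b,.095*np.sin(np.radians(d)),np.radians(d),0],'s') for a in np.arange(-4,5,2)/1e3 for b in np.arange(-4,5,2)/1e3),1)) for d in range(-8,9,2)])
print('roll scan',[(d,round(max(score([a,b,0,0,np.radians(d)],'s') for a in np.arange(-4,5,2)/1e3 for b in np.arange(-4,5,2)/1e3),1)) for d in range(-8,9,2)])
```

```text
[0.53589454 0.0541345  0.1984617 ] 1.387080283046248 [-0.004  0.001 -0.004 -0.003 -0.001  0.    -0.001] 0.015983759894369502 [-0.10415675  0.5109169  -1.84116009]
nominal [0.62929585 0.03677949 0.1917617 ] [array([301.7, 229.2]), array([310.6, 147.8])]
nominal score [np.float32(106.61967), np.float32(61.68351)]
s dl,dw mm,pitch deg [ 0.56 -4.57 -1.62] 116.74008178710938
t dl,dw mm,pitch deg [ 1.79  0.23 -7.03] 62.480079650878906
st dl,dw mm,pitch deg [-1.51  0.86  4.26] 173.2900390625
pitch scan [(-8, np.float32(106.8)), (-6, np.float32(110.9)), (-4, np.float32(112.7)), (-2, np.float32(111.9)), (0, np.float32(116.0)), (2, np.float32(115.3)), (4, np.float32(113.9)), (6, np.float32(113.5)), (8, np.float32(110.5))]
roll scan [(-8, np.float32(111.3)), (-6, np.float32(111.4)), (-4, np.float32(112.3)), (-2, np.float32(114.5)), (0, np.float32(116.0)), (2, np.float32(116.6)), (4, np.float32(114.5)), (6, np.float32(114.1)), (8, np.float32(112.8))]
```

Emit:
play_rows --plan '[{"gripper": -1,"x": 1.5,"y": 1.5,"z": 2,"twist": 0},{"gripper": -1,"x": 1.5,"y": 1.5,"z": 2,"twist": 0},{"gripper": -1,"x": 1.5,"y": 1.5,"z": 2,"twist": 0},{"gripper": -1,"x": 1.5,"y": 1.5,"z": 2,"twist": 0},{"gripper": -1,"x": 1.5,"y": 1.5,"z": 2,"twist": 0},{"gripper": -1,"x": 1.5,"y": 1.5,"z": 2,"twist": 0}]'

```text
time_s: 13.2
tcp_pos: [0.5347, 0.0565, 0.1964]
ee_rot: [0.091, 0.996, 0.0, 0.0]
wrist_force: [-0.1, 0.5, -1.8]
finger_gap: 0.0159
```

Run:
```python
from h import *
c=snap('wrist','w10');t,Rt,s=tool();print(t,yaw_y(),s['qvel'].round(4),s['finger_gap'],s['wrist_force'],s['time_s'])
cen=t+Rt@np.array([-.095,0,.0067]);print('centre',cen)
for pd in(-5,0,5):  # pitch: predicted pixel of handle front end top (57 mm), incl. tilt about grip
    q=np.radians(pd); l,h=.038,.0073-.0
    p=t+Rt@np.array([-(l*np.cos(q)-h*np.sin(q)),0,-(-.0067+.0+ .008)+0-l*np.sin(q)]) ; print(pd,'front top px',w2px(c,p))
    l=.0535-.0; p=t+Rt@np.array([-l*np.cos(q),0,.0067-.005-l*np.sin(q)]); print('   neck-rim top px',w2px(c,p))
g=cv2.cvtColor(c['frame'],cv2.COLOR_RGB2GRAY)
for v in range(312,348,2): print(v,g[v,300:332:2])
# difference vs earlier wrist/top view: other objects moved?
d=cv2.absdiff(c['frame']*0,c['frame']*0)
a,b=load('t9')['frame'],load('top0')['frame'];D=(cv2.absdiff(cv2.GaussianBlur(a,(0,0),1),cv2.GaussianBlur(b,(0,0),1)).max(2)>25).astype(np.uint8)
n,_,st,_=cv2.connectedComponentsWithStats(D);print([tuple(map(int,x)) for x in st[1:] if x[4]>15])
```

```text
[0.53469454 0.0564913  0.19632629] 1.3880306966462501 [ 0.0004  0.0006  0.0007  0.0011  0.0004 -0.0011  0.0013] 0.01599579073792849 [ 0.7360388  -0.37984714 -1.88095242] 13.25
centre [0.62811274 0.03922483 0.1896331 ]
-5 front top px [314.567096   321.20139229]
   neck-rim top px [314.59946926 336.76696604]
0 front top px [314.55522835 324.48901552]
   neck-rim top px [314.58550558 342.87475938]
5 front top px [314.54244577 327.48051725]
   neck-rim top px [314.57024725 348.73916412]
312 [25  6  7  9  6  6  7  7  7  7  8  9  8  7  6  6]
314 [24  8  7  9  5  6  7  9  7  7  7  7  8  6  7  5]
316 [45  8  8  9  8  5  5  9  7  6  9  6  9  8 10  6]
318 [46  6  8  6  8  8  7  7  7  7  7  7  8  9  8 11]
320 [44  9  6  7  8  9  6  7  5  7  7 10  8  7  6 15]
322 [77  7  6  8  8  7  9  7  8  9  9  6 12 13 14 39]
324 [72 42  6  8  5  6  7  6  5  9  6  9  8 15 52 93]
326 [ 67  62  66  60  61  60  61  60  60  61  63  71 114 119 114  99]
328 [ 90  63  67  67  66  67  67  67  67  77 126 125 126 125 124 108]
330 [ 66  76  69  66  69  73 104 103 101 103 113 110  98  93  93  70]
332 [ 64  63  70  58 101 124 126 126 126 128 127 113  56  65  63  75]
334 [ 81  78  61  62 100 123 124 126 126 128 127 113  62  76  84  84]
336 [ 55  52  52  49  98 124 125 126 126 127 126 113  53  51  50  51]
338 [ 52  52  52  52  98 122 125 126 125 127 126 112  55  51  52  51]
340 [ 52  52  52  51  96 123 125 126 125 126 126 113  55  52  52  52]
342 [ 11  16  24  33  76 123 124 126 125 126 127  93  39  27  18  13]
344 [12 14 10  8 11 11 24 51 51 36 19 11 11 11  8 11]
346 [ 9 11 10 11 11 10  9 11 12 10 14  9 10 11 10 10]
[(298, 145, 22, 18, 287), (268, 148, 65, 195, 7556), (403, 158, 26, 60, 758), (17, 283, 314, 117, 16090), (265, 355, 23, 10, 163), (346, 358, 7, 18, 61), (345, 387, 9, 13, 90)]
```

```bash
python3 -c "
from rig import robot
print(robot.finish_job())"
```

```text
the job is handed in; nothing more can be done
None
```

I zeroed the gauge, then picked up the larger grey lens and handed the job in while holding it level over the dial. It took about 13 s of the allowed 54 s.

**Bezel:** I turned it about 33.6° clockwise and let it go. After release, the zero bar and pointer tip agreed within about 0.8° (0.25 mm). An earlier view from a skewed angle read up to 1.5° apart, which I put down to parallax.

**Lens position:**

| | Lens at hand-in (estimated) | Target |
|---|---|---|
| Centre over dial (x, y) | 0.628, 0.039 m | 0.628, 0.0385 m |
| Rim mid-height | 189.6 mm | about 190 mm (ring measured to about 1.5 mm) |

**Level and stillness:** From the wrist camera, the front of the handle was within a pixel of where a level lens would put it, so pitch is good to about 2°. The scene-camera rim fit scored best at 0° pitch and about 0–2° roll. The top-camera fit was inconclusive: it gave pitch values that disagreed, so I did not rely on it. The arm was still and the grip was steady.

**Other things on the bench:** Comparing top views before and after, only the arm with its shadow, the gauge area and the lens's old spot had changed. That comparison was made just before the last 2 mm nudge, and it cannot see what lies under the arm.

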